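# Look into the push-latch dish box and latch it again

### The arm

A 6-joint arm with a two-finger parallel gripper is mounted at the origin on a cart in front of the work surface, level with it; the furniture and walls round the work are solid. World frame = base frame: x ahead of the robot, y to its left, z up, the work surface at z = 0. Lengths are in m, angles in rad, forces in N, time in s.
With the tool pointing down it reaches from about 0.225 to 0.875 m from the base axis. Payload 3.4 kg.
Tool frame: the origin (TCP) lies on the centre line of the jaws, within the pads' length; the fingertips stand 19 mm ahead of it and the grasp point (between the pads) is the TCP (nose_length is the distance from the TCP to the fingertips, in m); z points along the fingers, y is the direction in which the jaws open and shut (so a half turn about z gives the same grasp; the last joint's range is limited). The gripper opens to 85 mm and grips with 20 to 120 N. Pads are 22 mm wide; open, the fingers measure 114 mm over their backs; the gripper's body (76 mm by 85 mm) begins 54 mm behind the grasp point. The pads swing forward as they close: fully open they stand 13 mm farther back than shut.
Start: joints at [-1.404, 0.276, 1.505, -0, 1.361, -0.121], TCP at [0.163, -0.551, 0.213] pointing down, gripper open.
Joint ranges: [-2.89, 2.89], [-0.75, 2.08], [0.22, 2.7], [-1.18, 4.32], [0.11, 2.71], [-2.7, 2.7]. Speed limits (rad/s): [2.57, 2.57, 3.14, 3.14, 3.14, 3.14].

### API

Orientations are given as a unit quaternion [w, x, y, z].
In Python, from rig import * gives the robot as it stands.
- The arm moves only by the shell command python3 -m jog 'ROWS' [OPENING] [FORCE]. ROWS is JSON, one flat list of numbers, 6 for each row, row after row: the shift along the tool's x, y, z in mm, then the turn, a rotation vector about the tool's x, y, z in degrees. In form: [tx, ty, tz, wx, wy, wz, tx, ty, tz, wx, wy, wz, ...]. A call has 1 to 10 rows; each row is the pose to reach, as a shift and turn from the pose commanded when the call began, along the tool's axes at that moment; what a row does not reach only later rows make up. A row lasts 1/8 s, in which the tool goes at most 62.5 mm and 10.7 degrees, less where a joint would pass 70% of its speed; a pose out of reach is approached as far as the arm can. A call with a gripper value outside its range is refused whole. OPENING is the closure, from 0 (fully open) to 1 (shut), set as the call begins (- or left out, the last holds). The fingers move at their own pace and stop on an object; FORCE is the grip in N (left out, the last holds). Time passes only in rows, so rows that repeat a pose let the fingers close. It gives the time, the measured TCP pose, the force and the opening at its end, in the units of the state.
- get_state(): the state, without advancing time (a new reading comes with each control period).
- get_image(name): name is "scene" or "top" or "wrist"; returns a dict with "frame" (420x560x3 uint8, red, green, blue), "camera_matrix" (3x3 intrinsics, pixels), "k1" (the pictures are not rectified: a ray, as slopes to the right and down, at radius r is drawn at 1 + k1 r^2 times it, then the intrinsics apply), "rvec" (rotation vector, rad) and "tvec" (3), from world to camera coordinates, as OpenCV has them. Camera axes: x right, y down, z forward; pixel columns grow to the right and rows downward; lengths in m; the calibration is good to about 2 mm. A picture is of the moment at which its call begins. There is no depth.
- sign_off(): hands the job in, once; it reports no verdict.
The state is a dict: "clock": time; "qpos": joint angles; "qd": joint speeds; "effort": joint torques, N m; "position": TCP position; "ee_rot": TCP orientation; "contact_force": force on the tool from outside, world axes, zero at the start; "moment": the same for the moment, N m; "width": finger opening in m.
Only numpy, scipy, OpenCV 4.12 (cv2) and the standard library are available. Lean on these libraries where they do the work, as an engineer would, in place of code of your own. Each camera call takes 0.05 s, during which the arm holds its last target.

### The job

Check what is in the box with the blue lid: press its shut lid down once so that the push latch lets go and the lid springs up, take your hand off and leave it standing open for at least two seconds so that one can look in, then press the lid down again until it latches and stays shut by itself. Leave the box with the green lid shut and do not knock the red-capped sample cup away.

Things in the scene. Friction and masses are not known exactly. Their poses are not given: they have to be found in the camera images.
- blue_lid (a joint): Blue lid (129 x 77 mm flap, hinged at the far edge) of a fixed white box 140 deep, 88 wide, 75 high. Rad: 0 shut and latched (start), 0.70 sprung open, -0.067 pressed in to the stop. Push-push latch: press from 0 to the stop, let go: it springs open within 1 s. Press the open lid down past flush to the stop, let go: it returns to 0, latched; one more press would open it.
- blue_lid_press (a point): Centre of the black rubber disc (26 mm) on the blue lid, where to press: 90 mm from the hinge, 40 mm from the free front edge, 75 mm above the bench when latched. Travel to the stop is 6 mm here (5 needed), against 2 to 5 N; press straight down until about 9 N. With the lid open it is some 55 mm higher, 20 mm farther back; pressing down there shuts it. x to the hinge, z out of the lid.
- green_lid (a joint): The same kind of lid on a second box of the same size, but green, with a green label on the front wall; rad, 0 = shut and latched, as it is at the start and must stay.
- cup: Loose sample cup with a red screw cap, 41 mm across, 59 mm high, standing on the bench behind the boxes; origin at the centre of its underside, z axis up. A wall shelf hangs some 0.6 m over the back of the bench (x over about 0.62, y under 0.2): swing the arm across in front of it, near the robot, not in a wide arc.

How it is judged:
By the outcome, as a careful person would: the job done as asked, in the order asked, and still so for the second after the job is handed in, with the robot touching nothing.
It also fails if it takes over 40 s, if anything falls off the work surface, if the arm or the gripper's body presses on something with over 40 N, if the wrist force passes 120 N, or if a joint passes its speed limit or range.

## Working session

There is one attempt and no reset: what is moved stays moved. The work goes in short steps, Python scripts to look and compute and a shell command to move; the robot and the scene stay as the last step left them, time stands still between calls to the robot, and variables do not carry over. Pictures are saved under pics/ and viewed, and the job is handed in when it is done.

```bash
ls; mkdir -p pics
python3 - <<'E'
from rig import *
import cv2
s=get_state(); print(s)
for n in ("scene","top","wrist"):
    d=get_image(n); cv2.imwrite(f"pics/{n}0.png",d["frame"][:,:,::-1])
    print(n,d["camera_matrix"],d["k1"],d["rvec"],d["tvec"])
E
```

```text
pics
{'clock': 0.0, 'qpos': array([-1.40396993e+00,  2.76553137e-01,  1.50614144e+00, -4.56486209e-05,
        1.36071985e+00, -1.21046916e-01]), 'qd': array([ 0.00082769, -0.0003796 , -0.00094262,  0.00133299,  0.00122898,
        0.00147848]), 'effort': array([-1.01778842e-03, -4.16779017e+01, -2.45803910e+01, -2.54783063e-04,
        1.10047107e-02,  1.13206886e-05]), 'position': array([ 0.16310609, -0.55077811,  0.21256032]), 'ee_rot': array([-9.10136126e-04,  9.89657895e-01,  1.43444834e-01, -4.31604386e-05]), 'contact_force': array([-0.43200888, -1.15446876, -0.62198025]), 'moment': array([-0.02903989, -0.01448073,  0.01186341]), 'width': 0.08534653479818734}
scene [[506.4698636    0.         277.9357037 ]
 [  0.         506.4698636  207.60428363]
 [  0.           0.           1.        ]] -0.11249907741609254 [ 0.76061699 -2.65167166  1.04678455] [0.48595136 0.27325843 1.04247516]
top [[481.40926751   0.         276.33021933]
 [  0.         481.40926751 207.09565901]
 [  0.           0.           1.        ]] -0.14446838028726527 [ 2.0686579  -2.15668647  0.22455537] [0.03475664 0.58027019 1.08515516]
wrist [[340.24991879   0.         279.61914075]
 [  0.         340.24991879 218.42663841]
 [  0.           0.           1.        ]] -0.06003338181704562 [-2.33729874  1.74450138  0.24156947] [-0.57286676 -0.03478763  0.37967794]
```

View pics/scene0.png

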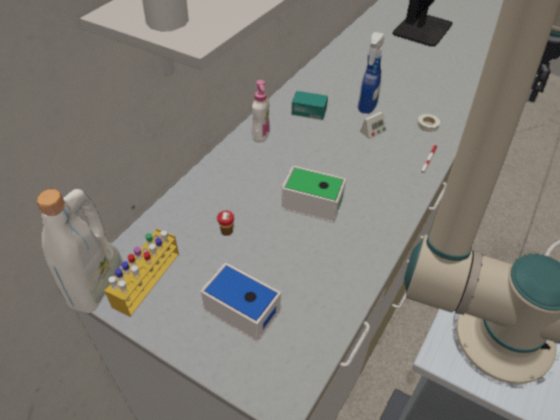

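View pics/top0.png

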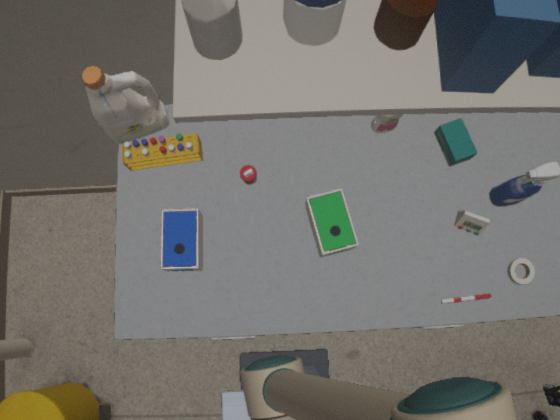

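The scene view puts the blue lid's disc at about (250,297) and the top view at (179,248). The green disc is at top (335,231), and the red cup at top (248,174). Next I'll enlarge the crops.

```bash
cat > h.py <<'E'
import numpy as np, cv2
from rig import *
def ray(d,u,v):
    K=np.array(d["camera_matrix"]); k=d["k1"]
    p=cv2.undistortPoints(np.array([[[u,v]]],float),K,np.array([k,0,0,0.]))[0,0]
    R=cv2.Rodrigues(np.array(d["rvec"],float))[0]; t=np.array(d["tvec"],float)
    return -R.T@t, R.T@np.array([p[0],p[1],1])
def atz(d,u,v,z):
    c,r=ray(d,u,v); return c+r*(z-c[2])/r[2]
def crop(d,x0,y0,x1,y1,f,name):
    cv2.imwrite("pics/"+name,cv2.resize(d["frame"][y0:y1,x0:x1,::-1],None,fx=f,fy=f,interpolation=cv2.INTER_CUBIC))
E
python3 - <<'E'
from h import *
d=get_image("top"); s=get_image("scene")
crop(d,150,195,210,285,6,"tc.png"); crop(s,195,255,290,335,6,"sc.png")
print(atz(d,179,248,.075),atz(s,250,297,.075))
for p in [(162,210),(198,209),(199,270),(163,270)]: print(atz(d,*p,.075))
print("green",atz(d,335,231,.075),atz(s,323,185,.075),"cup",atz(d,248,173,.059))
E
```

```text
[0.49052165 0.24079161 0.075     ] [0.48895981 0.24211388 0.075     ]
[0.5824667  0.28133811 0.075     ]
[0.58131401 0.19534692 0.075     ]
[0.43780337 0.19460139 0.075     ]
[0.44065574 0.27854484 0.075     ]
green [ 0.51557968 -0.12359735  0.075     ] [ 0.51753603 -0.1209561   0.075     ] cup [0.66880915 0.07562526 0.059     ]
```

View pics/tc.png

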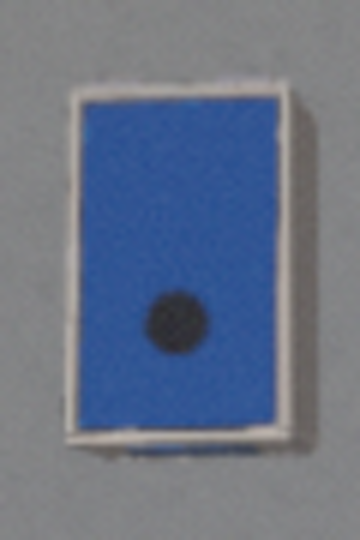

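View pics/sc.png

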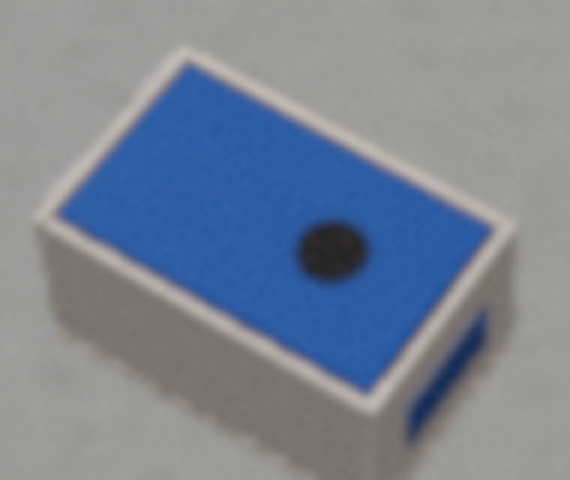

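```bash
python3 -m jog '[11,-13,0,0,0,0, 38,-47,0,0,0,1, 70,-87,0,0,0,2, 107,-133,0,0,0,4, 145,-180,0,0,0,6, 183,-227,0,0,0,8, 220,-273,0,0,0,10, 258,-320,0,0,0,12, 296,-367,0,0,0,14, 333,-413,0,0,0,16.5]' 1 40
python3 - <<'E'
from h import *
from scipy.spatial.transform import Rotation as Ro
s=get_state(); q=s["ee_rot"]; R=Ro.from_quat([*q[1:],q[0]]).as_matrix()
print(R.round(3), s["qpos"]); print(R.T@(np.array([.489,.2405,.20])-s["position"])*1000)
E
```

```text
clock: 1.5
position: [0.3649, -0.0582, 0.2137]
ee_rot: [0.0, 1.0, -0.001, 0.001]
contact_force: [0.3, -0.8, -0.2]
width: -0.0001
[[ 1.    -0.001  0.001]
 [-0.001 -1.    -0.   ]
 [ 0.001  0.    -1.   ]] [-3.47233049e-01 -4.38434581e-02  1.88280373e+00  2.30635440e-04
  1.30141762e+00  1.22488022e+00]
[ 123.67433607 -298.83314619   13.76876993]
```

```bash
python3 -m jog '[20,-50,0,0,0,0, 42,-105,0,0,0,0, 64,-160,0,0,0,0, 86,-210,0,0,0,0, 106,-255,10,0,0,0, 118,-288,30,0,0,0, 124,-301,50,0,0,0, 124,-301,70,0,0,0, 124,-301,70,0,0,0]'
python3 - <<'E'
from h import *
d=get_image("scene");w=get_image("wrist");crop(d,170,180,330,340,4,"s2.png");crop(w,0,0,560,420,1,"w2.png")
R,_=cv2.Rodrigues(w["rvec"])
for im,n in((d,"s"),(w,"w")):
    print(n,cv2.projectPoints(np.array([[.489,.2405,.075],[*get_state()["position"]]]),im["rvec"],im["tvec"],im["camera_matrix"],np.array([im["k1"],0,0,0.]))[0].round(1).tolist())
E
```

```text
clock: 2.62
position: [0.4869, 0.2402, 0.1419]
ee_rot: [0.001, 1.0, 0.0, -0.002]
contact_force: [0.6, -0.4, -0.1]
width: -0.0001
s [[[250.4, 296.4]], [[249.4, 276.6]]]
w [[[280.8, 222.8]], [[281.5, 261.4]]]
```

View pics/s2.png

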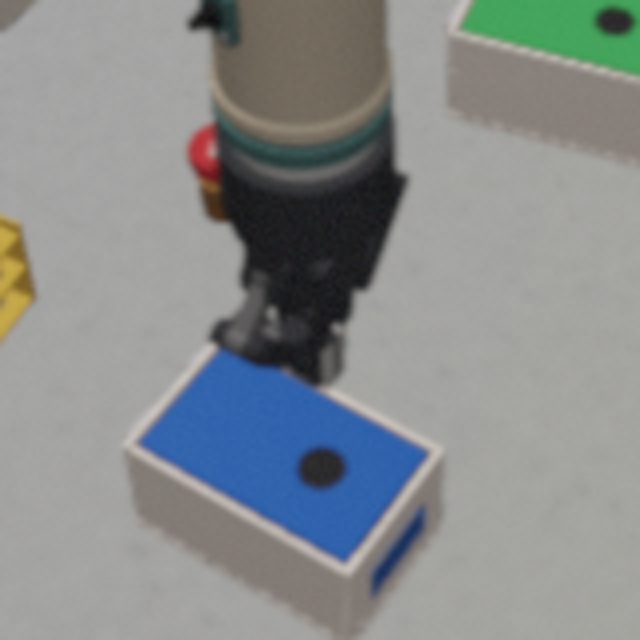

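View pics/w2.png

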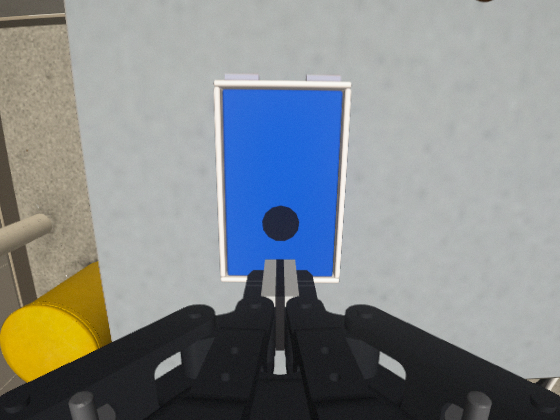

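The wrist view shows the disc at (281,223), where it was predicted to be. Now the first press.

```bash
python3 -m jog '[2,0,20,0,0,0, 2,0,38,0,0,0, 2,0,44,0,0,0, 2,0,47,0,0,0, 2,0,49,0,0,0, 2,0,51,0,0,0, 2,0,51,0,0,0]'
```

```text
clock: 3.6
position: [0.4914, 0.2402, 0.0925]
ee_rot: [0.0, 1.0, -0.0, 0.0]
contact_force: [0.1, -0.7, 0.3]
width: -0.0001
```

```bash
python3 -m jog '[0,0,1.5,0,0,0, 0,0,3,0,0,0, 0,0,3,0,0,0]'
```

```text
clock: 3.98
position: [0.4912, 0.2401, 0.0892]
ee_rot: [0.0, 1.0, -0.0, -0.0]
contact_force: [-0.9, 0.2, -0.7]
width: -0.0001
```

```bash
python3 -m jog '[0,0,1,0,0,0, 0,0,2,0,0,0, 0,0,2,0,0,0]'
```

```text
clock: 4.35
position: [0.4913, 0.2401, 0.0873]
ee_rot: [0.0, 1.0, -0.0, -0.0]
contact_force: [-0.0, 0.1, 0.2]
width: 0.0001
```

Run:
```python
from h import *
d=get_image("scene");w=get_image("wrist");crop(d,195,230,295,330,6,"s3.png");crop(w,0,0,560,420,1,"w3.png")
```

```text
(no output)
```

View pics/s3.png

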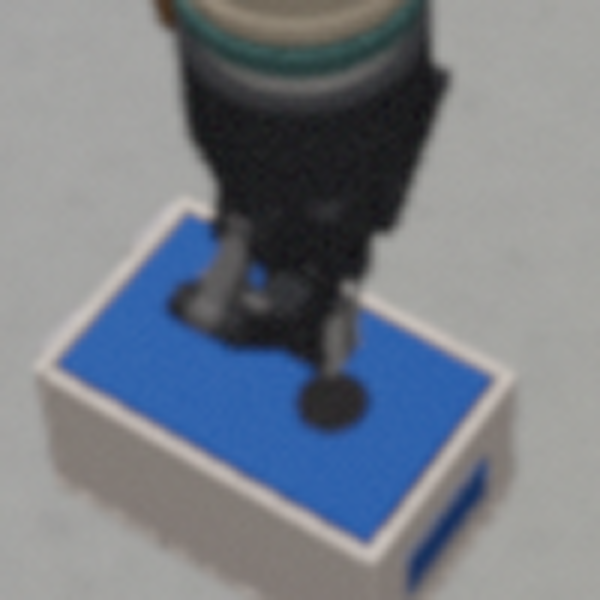

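View pics/w3.png

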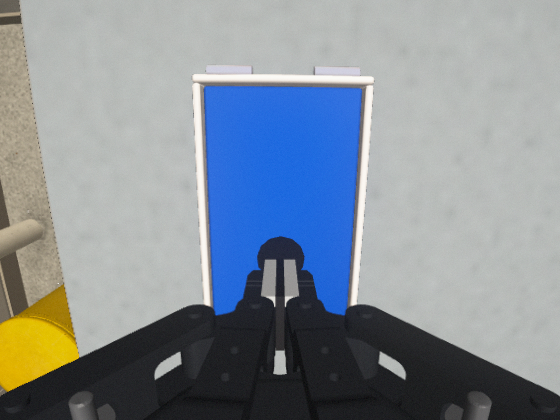

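The tips still hover just above the disc: in the scene crop they end at its rear edge, (335,375). I'll keep going down slowly.

```bash
python3 -c "
import rig;print([n for n in dir(rig) if n[0]!='_'], getattr(rig,'nose_length',None))"; python3 -m jog '[0,0,1,0,0,0, 0,0,2,0,0,0, 0,0,3,0,0,0, 0,0,3,0,0,0]'
```

```text
['MotionError', 'get_image', 'get_state', 'nose_length', 'sign_off'] 0.019
clock: 4.95
position: [0.4913, 0.2401, 0.0842]
ee_rot: [0.0, 1.0, -0.0, -0.0]
contact_force: [-0.1, -0.2, 0.2]
width: 0.0001
```

```bash
python3 -m jog '[0,0,1,0,0,0, 0,0,2,0,0,0, 0,0,2,0,0,0]'; python3 -m jog '[0,0,1,0,0,0, 0,0,2,0,0,0, 0,0,2,0,0,0]';  python3 - <<'E'
from h import *
d=get_image("scene");crop(d,195,230,295,330,6,"s4.png")
E
```

```text
clock: 5.32
position: [0.4913, 0.2401, 0.0822]
ee_rot: [0.0, 1.0, -0.0, -0.0]
contact_force: [-0.3, 0.5, 0.5]
width: 0.0001
clock: 5.7
position: [0.4912, 0.2401, 0.0802]
ee_rot: [0.0, 1.0, -0.0, -0.0]
contact_force: [-0.2, -0.2, -1.0]
width: -0.0001
```

View pics/s4.png

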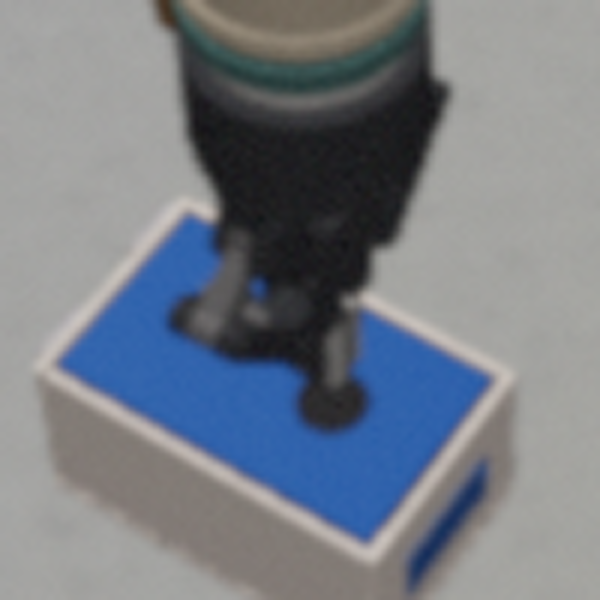

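The disc hasn't moved and the tips are still short of it, so they don't reach the stated 19 mm ahead of the TCP. Contact force will tell me when I touch.

```bash
python3 -m jog '[0,0,1,0,0,0, 0,0,2,0,0,0, 0,0,3,0,0,0]'; python3 -m jog '[0,0,1,0,0,0, 0,0,2,0,0,0]'
```

```text
clock: 6.12
position: [0.4913, 0.2401, 0.0773]
ee_rot: [0.0, 1.0, -0.0, -0.0]
contact_force: [-1.3, 1.0, -0.2]
width: -0.0003
clock: 6.38
position: [0.4913, 0.2401, 0.0753]
ee_rot: [0.0, 1.0, -0.0, 0.0]
contact_force: [-0.4, 0.1, -0.5]
width: -0.0001
```

```bash
python3 -m jog '[0,0,1,0,0,0, 0,0,2,0,0,0]'
```

```text
clock: 6.62
position: [0.4914, 0.2401, 0.0733]
ee_rot: [0.0, 1.0, -0.0, 0.0]
contact_force: [0.2, 0.2, -0.6]
width: 0.0
```

Run:
```python
from h import *
d=get_image("scene");crop(d,215,250,285,320,8,"s5.png")
w=get_image("wrist");crop(w,180,180,380,330,4,"w5.png")
t=get_image("top");crop(t,130,180,230,290,5,"t5.png")
```

```text
(no output)
```

View pics/s5.png

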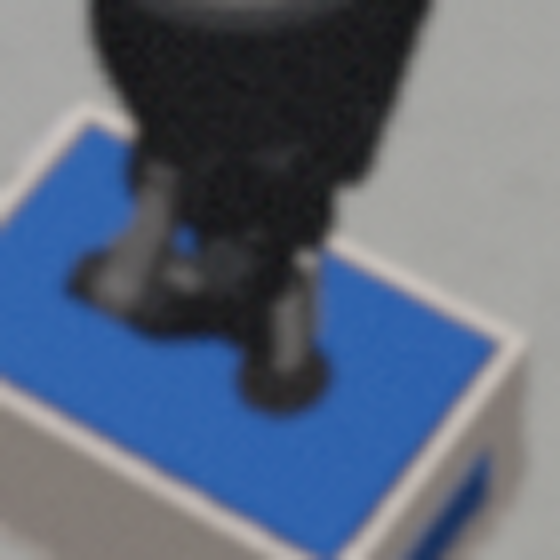

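View pics/w5.png

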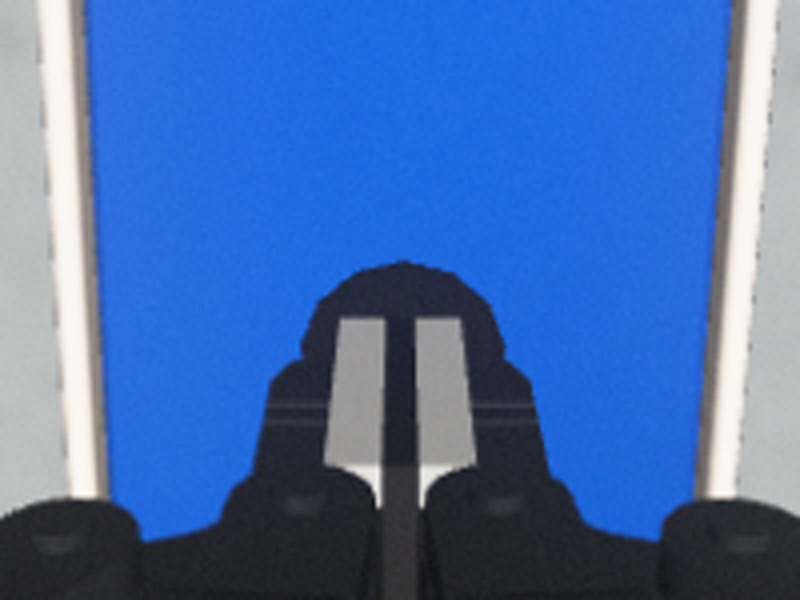

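View pics/t5.png

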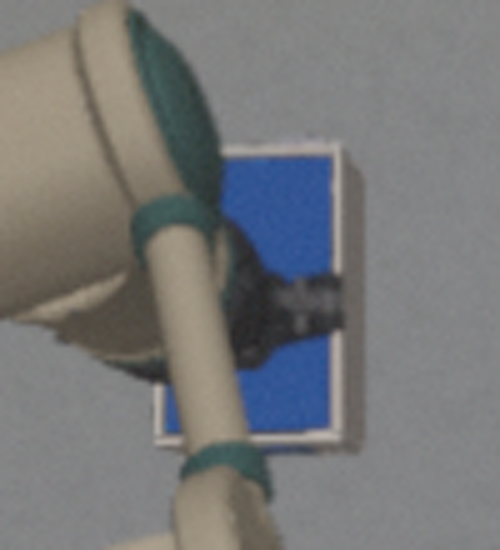

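Tips are now over the disc in both views (scene crop about (285,370)), and the lid is still unpressed. I'll continue down.

```bash
python3 -m jog '[0,0,1,0,0,0, 0,0,2,0,0,0]'; python3 -m jog '[0,0,1,0,0,0, 0,0,2,0,0,0]'
```

```text
clock: 7.02
position: [0.4914, 0.2401, 0.0713]
ee_rot: [0.0, 1.0, -0.0, 0.0]
contact_force: [0.4, -0.1, -0.3]
width: -0.0003
clock: 7.28
position: [0.4914, 0.2401, 0.0693]
ee_rot: [0.0, 1.0, -0.0, 0.0]
contact_force: [-0.5, 0.2, 0.0]
width: -0.0001
```

Run:
```python
from h import *
s=get_state();print(s["contact_force"],s["moment"],s["effort"],s["qpos"])
d=get_image("scene");crop(d,195,230,295,330,6,"s6.png")
w=get_image("wrist");crop(w,0,0,560,420,1,"w6.png")
for im,n in((d,"s"),(w,"w")):
    print(n,cv2.projectPoints(np.array([[.489,.2405,.075],s["position"],s["position"]-[0,0,.019],[.579,.2805,.075],[.579,.2005,.075]]),im["rvec"],im["tvec"],im["camera_matrix"],np.array([im["k1"],0,0,0.]))[0].round(1).tolist())
```

```text
[-0.54728444  0.15997484  0.02344701] [0.06505059 0.00124775 0.00831061] [ 3.52200996e-04 -4.17406118e+01 -1.99900675e+01 -3.79902831e-04
  1.61397632e-02  2.92443053e-05] [ 3.27348579e-01  3.54350508e-01  1.77904121e+00 -1.50584939e-04
  1.00823316e+00  1.89840793e+00]
s [[[250.4, 296.4]], [[249.7, 297.3]], [[250.0, 302.3]], [[202.9, 290.4]], [[225.7, 263.8]]]
w [[[280.8, 271.2]], [[281.6, 262.3]], [[281.5, 249.0]], [[187.8, 77.3]], [[374.2, 77.4]]]
```

View pics/s6.png

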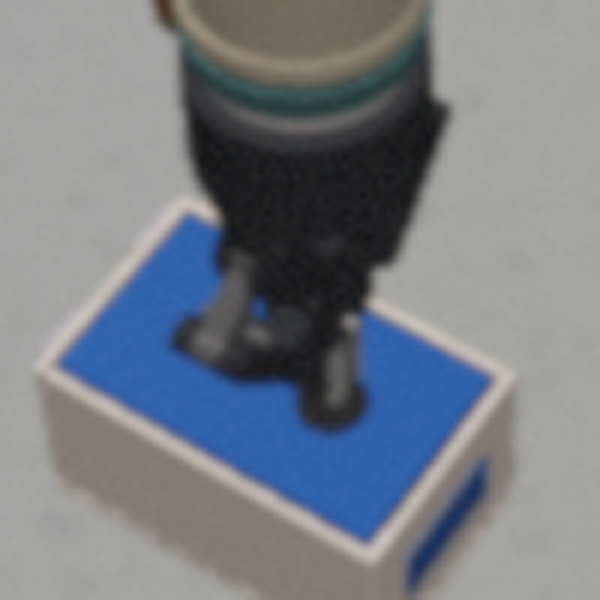

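View pics/w6.png

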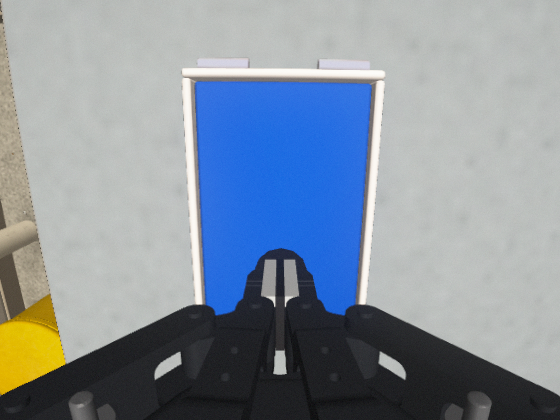

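In both images the fingertips sit about at the TCP itself (scene (252,297), TCP projected at (250,297)), so contact must be close.

```bash
python3 -m jog '[0,0,1,0,0,0, 0,0,2,0,0,0]'; python3 -m jog '[0,0,1,0,0,0, 0,0,2,0,0,0]'
```

```text
clock: 7.62
position: [0.4914, 0.2401, 0.0673]
ee_rot: [0.0, 1.0, -0.0, 0.0]
contact_force: [-1.2, -0.3, 1.0]
width: 0.0
clock: 7.88
position: [0.4913, 0.2401, 0.0653]
ee_rot: [0.0, 1.0, -0.0, -0.0]
contact_force: [0.1, -0.3, -0.6]
width: -0.0004
```

```bash
python3 -m jog '[0,0,1,0,0,0, 0,0,2,0,0,0]'; python3 -m jog '[0,0,1,0,0,0, 0,0,2,0,0,0]';python3 - <<'E'
from h import *
d=get_image("scene");crop(d,195,230,295,330,6,"s7.png")
w=get_image("wrist");crop(w,180,180,380,330,4,"w7.png")
E
```

```text
clock: 8.12
position: [0.4914, 0.2401, 0.0633]
ee_rot: [0.0, 1.0, -0.0, 0.0]
contact_force: [-0.5, 0.6, 0.4]
width: 0.0001
clock: 8.38
position: [0.4913, 0.2401, 0.0613]
ee_rot: [0.0, 1.0, -0.0, -0.0]
contact_force: [-0.1, -0.3, 0.2]
width: 0.0004
```

View pics/s7.png

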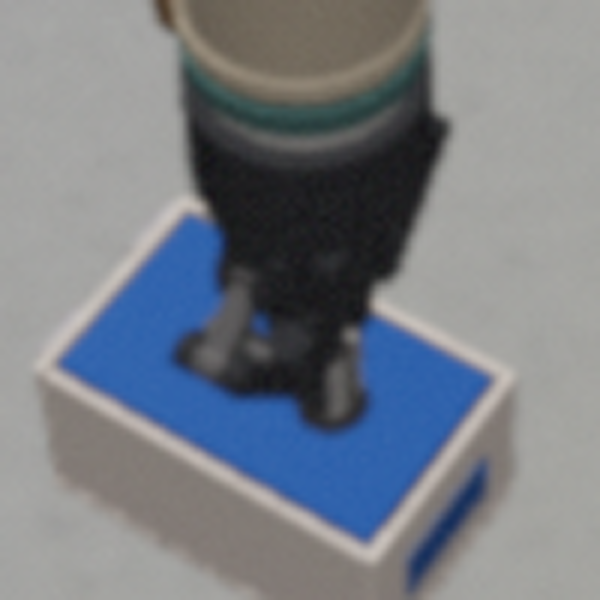

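View pics/w7.png

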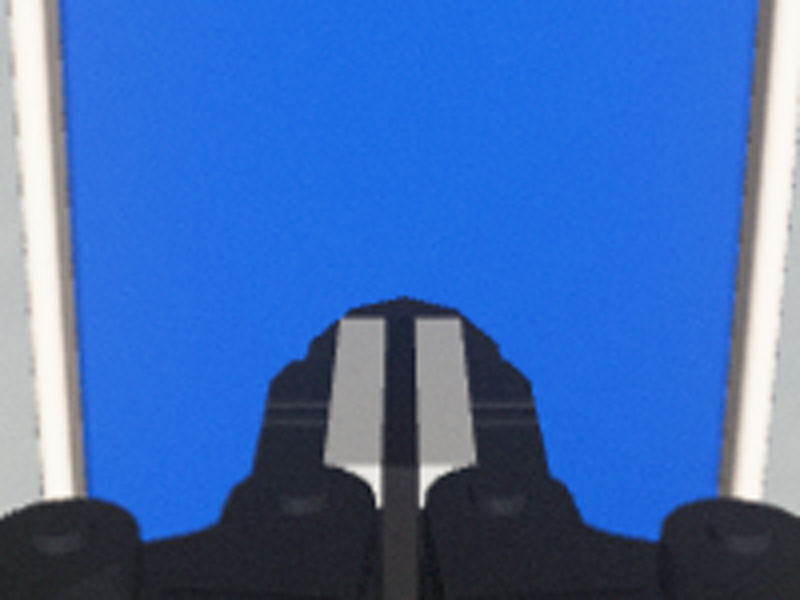

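Run:
```python
from h import *
s=get_state();w=get_image("wrist")
c,r=ray(w,280.5,259.3)
print("cam rel tcp",c-s["position"])
for x in(-.011,0,.011): 
    t=(s["position"][0]+x-c[0])/r[0]; print(x,(c+r*t)-s["position"])
for u in((180+340/4,180+317/4),(180+462/4,180+317/4)):
  for z in (0,-.01,-.019): print(z, atz(w,*u,s["position"][2]+z)-s["position"])
print(atz(w,280.5,180+297/4,.075))
```

```text
cam rel tcp [0.06805209 0.00077873 0.16069064]
-0.011 [-0.011       0.00051968 -0.03078125]
0 [ 0.          0.00055572 -0.00413818]
0.011 [0.011      0.00059177 0.0225049 ]
0 [1.72839518e-03 8.43214019e-03 6.93889390e-18]
-0.01 [-0.00239902  0.00890842 -0.01      ]
-0.019 [-0.00611369  0.00933708 -0.019     ]
0 [ 1.73770746e-03 -7.05476703e-03  6.93889390e-18]
-0.01 [-0.00238913 -0.00754226 -0.01      ]
-0.019 [-0.00610328 -0.007981   -0.019     ]
[0.50115202 0.24066952 0.075     ]
```

The tips project well back from the stated 19 mm. By the wrist geometry, contact should come at TCP z ≈ 0.05–0.06.

```bash
python3 -m jog '[0,0,1,0,0,0, 0,0,2,0,0,0, 0,0,3,0,0,0]'; python3 -m jog '[0,0,1,0,0,0, 0,0,2,0,0,0]'
```

```text
clock: 8.9
position: [0.4914, 0.2401, 0.0583]
ee_rot: [0.0, 1.0, -0.0, 0.0]
contact_force: [-0.2, -0.9, 0.4]
width: 0.0003
clock: 9.15
position: [0.4913, 0.2401, 0.0565]
ee_rot: [0.0, 1.0, -0.0, -0.0]
contact_force: [-0.8, -0.2, 1.7]
width: -0.0002
```

```bash
python3 -m jog '[0,0,1,0,0,0, 0,0,2,0,0,0]'; python3 -m jog '[0,0,1,0,0,0, 0,0,2,0,0,0]'
```

```text
clock: 9.4
position: [0.4913, 0.2401, 0.0544]
ee_rot: [0.0, 1.0, -0.0, -0.0]
contact_force: [-0.2, 0.2, 2.5]
width: 0.0001
clock: 9.65
position: [0.4913, 0.2401, 0.0524]
ee_rot: [0.0, 1.0, -0.0, -0.0]
contact_force: [-1.2, 0.1, 2.3]
width: 0.0001
```

Contact came at TCP z ≈ 0.057. On to the stop.

```bash
python3 -m jog '[0,0,1,0,0,0, 0,0,2,0,0,0]'; python3 -m jog '[0,0,0.5,0,0,0, 0,0,1,0,0,0]'
```

```text
clock: 9.9
position: [0.4914, 0.2401, 0.0511]
ee_rot: [0.0, 1.0, -0.0, 0.0]
contact_force: [-3.7, -0.6, 11.3]
width: -0.0002
clock: 10.15
position: [0.4914, 0.2401, 0.0509]
ee_rot: [-0.0, 1.0, -0.0, 0.0]
contact_force: [-4.4, -1.8, 15.2]
width: -0.0001
```

Both presses hit the stop (15 N). Retreat straight up, clear of the lid.

```bash
python3 -m jog '[0,0,-30,0,0,0, 0,0,-85,0,0,0, 0,0,-140,0,0,0, 0,0,-180,0,0,0, 0,0,-190,0,0,0, 0,0,-190,0,0,0, 0,0,-190,0,0,0]'
python3 - <<'E'
from h import *
print(get_state()["contact_force"])
d=get_image("scene");crop(d,170,180,330,340,4,"s8.png")
w=get_image("wrist");crop(w,0,0,560,420,1,"w8.png")
E
```

```text
clock: 11.02
position: [0.4903, 0.2397, 0.2372]
ee_rot: [0.001, 1.0, -0.0, -0.002]
contact_force: [-0.3, 0.6, -1.0]
width: -0.0002
[-0.2720223   0.60554894 -0.9658803 ]
```

View pics/s8.png

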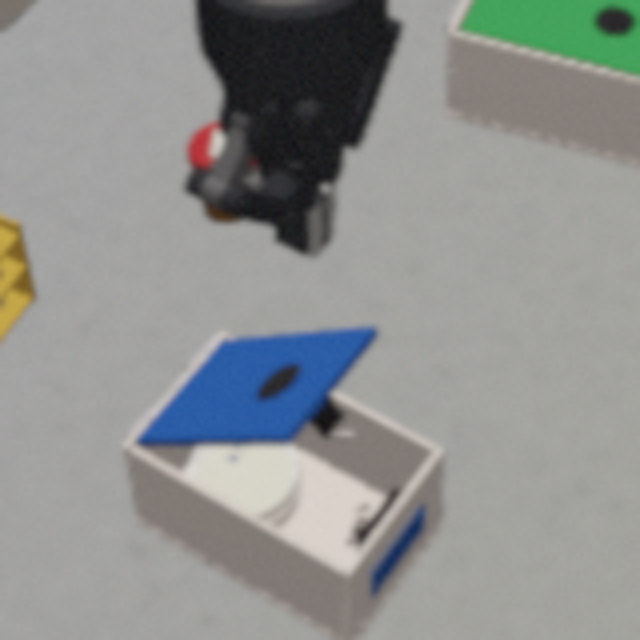

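View pics/w8.png

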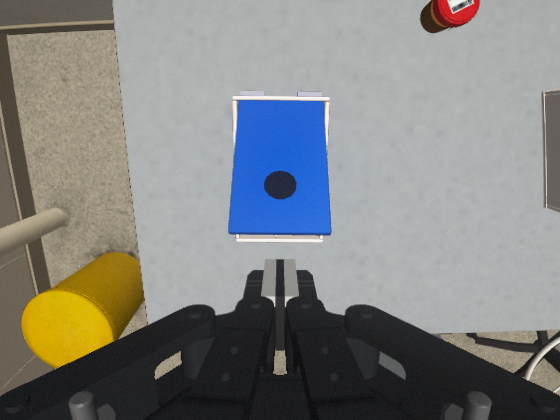

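The lid stands open: the scene crop shows the free edge at about (375,330), with a round white item inside at (245,475). The cup is standing and the green lid is shut. I'll hold still here.

```bash
for i in 1; do python3 -m jog '[0,0,0,0,0,0, 0,0,0,0,0,0, 0,0,0,0,0,0, 0,0,0,0,0,0, 0,0,0,0,0,0, 0,0,0,0,0,0, 0,0,0,0,0,0, 0,0,0,0,0,0, 0,0,0,0,0,0, 0,0,0,0,0,0]'; done; python3 -m jog '[0,0,0,0,0,0, 0,0,0,0,0,0, 0,0,0,0,0,0, 0,0,0,0,0,0, 0,0,0,0,0,0, 0,0,0,0,0,0, 0,0,0,0,0,0, 0,0,0,0,0,0, 0,0,0,0,0,0, 0,0,0,0,0,0]'
python3 - <<'E'
from h import *
d=get_image("scene");crop(d,170,180,330,340,4,"s9.png")
E
```

```text
clock: 12.38
position: [0.4914, 0.2401, 0.2394]
ee_rot: [0.0, 1.0, -0.0, 0.0]
contact_force: [0.0, -0.1, -0.1]
width: -0.0003
clock: 13.62
position: [0.4913, 0.2401, 0.2394]
ee_rot: [0.0, 1.0, -0.0, 0.0]
contact_force: [-0.5, -0.4, 0.0]
width: -0.0003
```

View pics/s9.png

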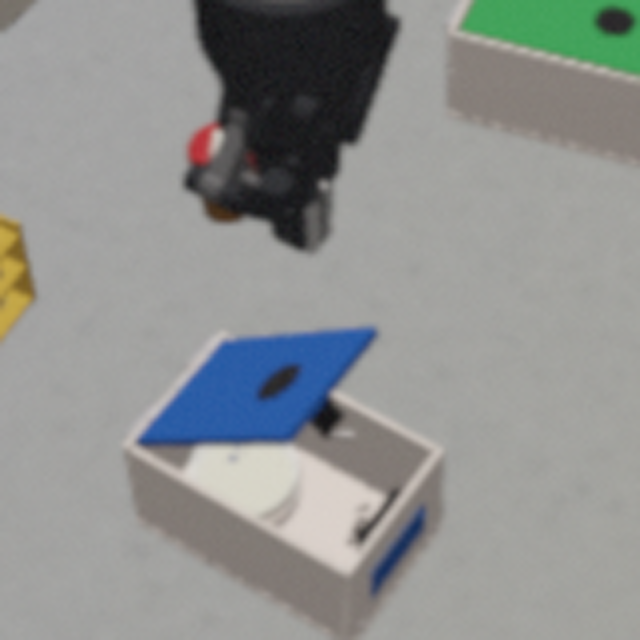

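It stayed open and untouched. A little more dwell, then start closing.

```bash
python3 -m jog '[0,0,0,0,0,0, 0,0,0,0,0,0, 0,0,0,0,0,0, 0,0,0,0,0,0, 0,0,0,0,0,0, 0,0,0,0,0,0, 12,0,30,0,0,0, 12,0,65,0,0,0, 12,0,85,0,0,0, 12,0,85,0,0,0]'; python3 -m jog '[0,0,8,0,0,0, 0,0,16,0,0,0, -2,0,24,0,0,0, -3,0,32,0,0,0, -3,0,32,0,0,0]'
```

```text
clock: 14.92
position: [0.5021, 0.2397, 0.1528]
ee_rot: [0.001, 1.0, -0.0, -0.002]
contact_force: [-0.4, -0.1, 0.3]
width: -0.0
clock: 15.55
position: [0.5001, 0.24, 0.1218]
ee_rot: [0.0, 1.0, -0.0, -0.0]
contact_force: [0.3, 0.9, 0.2]
width: 0.0003
```

```bash
python3 -m jog '[-1,0,7,0,0,0, -2,0,14,0,0,0, -3,0,21,0,0,0, -4,0,28,0,0,0, -5,0,35,0,0,0, -6,0,42,0,0,0, -6,0,48,0,0,0, -6,0,48,0,0,0]'
python3 - <<'E'
from h import *
d=get_image("scene");crop(d,170,200,310,340,4,"s10.png")
E
```

```text
clock: 16.55
position: [0.4941, 0.24, 0.0738]
ee_rot: [0.0, 1.0, -0.0, -0.0]
contact_force: [-0.6, 0.1, 1.6]
width: 0.0003
```

View pics/s10.png

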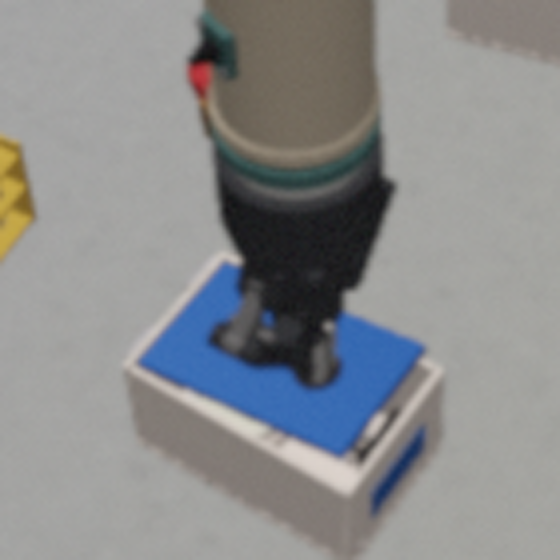

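The lid is following down under the fingertips, which are near the disc at (318,378).

```bash
python3 -m jog '[-1,0,5,0,0,0, -2,0,10,0,0,0, -2,0,14,0,0,0, -3,0,17,0,0,0, -3,0,19,0,0,0, -3,0,20.5,0,0,0, -3,0,20.5,0,0,0]'; python3 -m jog '[0,0,1,0,0,0, 0,0,2,0,0,0, 0,0,2,0,0,0]'
```

```text
clock: 17.48
position: [0.4915, 0.2402, 0.0539]
ee_rot: [-0.0, 1.0, -0.0, 0.0]
contact_force: [1.0, 0.2, 2.1]
width: 0.0002
clock: 17.85
position: [0.4913, 0.2401, 0.0518]
ee_rot: [0.0, 1.0, -0.0, -0.0]
contact_force: [2.5, -0.4, 1.7]
width: -0.0003
```

```bash
python3 -m jog '[0,0,0.7,0,0,0, 0,0,1.2,0,0,0, 0,0,1.2,0,0,0]'
```

```text
clock: 18.23
position: [0.4914, 0.2401, 0.0514]
ee_rot: [-0.0, 1.0, -0.0, 0.0]
contact_force: [-0.3, 0.4, 7.1]
width: -0.0
```

```bash
python3 -m jog '[0,0,0.5,0,0,0, 0,0,1,0,0,0, 0,0,1,0,0,0]'
```

```text
clock: 18.6
position: [0.4915, 0.2402, 0.051]
ee_rot: [-0.0, 1.0, -0.0, 0.0]
contact_force: [-0.7, -0.1, 11.0]
width: -0.0004
```

The stop is reached (11 N, same height as before). Release.

```bash
python3 -m jog '[0,0,-15,0,0,0, 0,0,-60,0,0,0, 0,0,-115,0,0,0, 0,0,-165,0,0,0, 0,0,-190,0,0,0, 0,0,-190,0,0,0, 0,0,-190,0,0,0, 0,0,-190,0,0,0, 0,0,-190,0,0,0, 0,0,-190,0,0,0]';python3 -m jog '[0,0,0,0,0,0, 0,0,0,0,0,0, 0,0,0,0,0,0, 0,0,0,0,0,0]'
python3 - <<'E'
from h import *
d=get_image("scene");crop(d,170,130,370,340,2.8,"s11.png")
w=get_image("wrist");crop(w,0,0,560,420,1,"w11.png")
E
```

```text
clock: 19.85
position: [0.4911, 0.24, 0.239]
ee_rot: [0.0, 1.0, -0.0, -0.001]
contact_force: [0.1, -0.2, -0.5]
width: -0.0
clock: 20.35
position: [0.4914, 0.2401, 0.2397]
ee_rot: [0.0, 1.0, -0.0, 0.0]
contact_force: [-0.2, -0.8, 0.4]
width: 0.0001
```

View pics/s11.png

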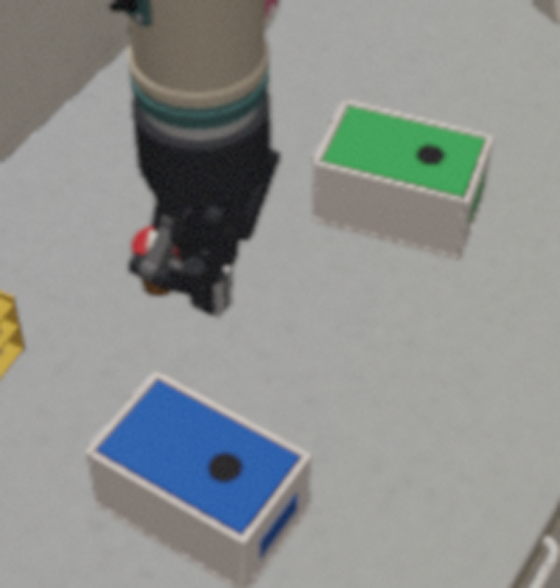

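View pics/w11.png

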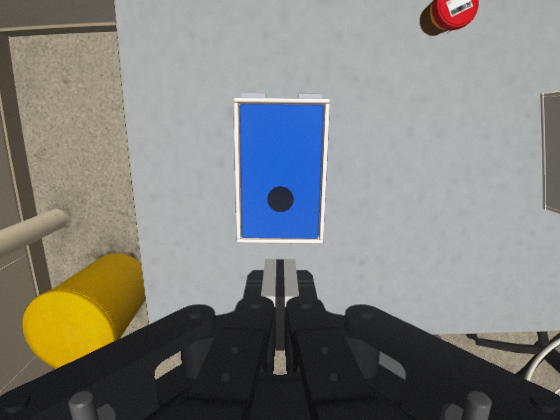

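The blue lid is shut and flush 1.5 s after release (wrist disc at (281,199)). The green lid is shut, the cup stands where it was (wrist (455,12)), and the robot is clear.

```bash
python3 -c "
from rig import *
print(sign_off())"
```

```text
the job is handed in; nothing more can be done
None
```

The box check is done and handed in at about 20 s on the robot's clock. I pressed the blue lid to its stop (15 N) and it sprang open, showing a round white item inside. I left it standing open and untouched for over 3 s, then pressed it down to the stop again (11 N) and took the hand away.

- **Last checks:** the final pictures, about 1.5 s after release, show the blue lid flush and shut by itself. The green lid is shut, the cup is standing where it was, and the robot is touching nothing.
- **One disagreement:** the stated 19 mm fingertip length did not fit. First contact came with the TCP at z ≈ 0.057 m, where 0.094 m was expected. So I went down in small steps watching the force, which used about 6 s.

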